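Two-button release of a bushing shuttle on a garage bench

TASK

Press the two green release buttons on the blue outfeed station down together, one fingertip on each, and keep both held down until the shuttle with the brass bushing has crept all the way out, then let both buttons come up and move clear. Do not touch the shuttle or the bushing, leave the red stop button and the yellow buttons of the other box unpressed, and do not disturb the other things on the bench.

Things in the scene. Friction and masses are not known exactly. Their poses are not given: they have to be found in the camera images.
- station: outfeed station fixed to the bench: blue steel box 150 (x) x 200 (y) x 80 mm tall with a grey top (clear window at its +x edge), origin at the centre of its underside, z up. Its own +x is the side with the open mouth where the shuttle comes out; the two green release buttons stand on the top, in line along its own y, 56 mm apart centre to centre (at x 0, y +28 and -28 mm). Stands at either of two places on the bench, turned up to 32 degrees either way.
- left_button_top (a point): centre of the top face of the green release button at the station's +y side: a round cap 30 mm across, its top 100 mm above the bench and 14 mm above its black collar (40 mm across). z up, x and y as the station's.
- right_button_top (a point): the same for the green release button at the station's -y side.
- left_button (a joint): how far the +y green button is pushed down: 0 up, 0.008 m fully down. It is sprung: about 1 N to start it, 3 N fully down (some 1 N more while the locked shuttle leans on its catch), so about 6 to 8 N for both. Its catch is free of the shuttle from about 0.004 m on, so keep it down further than that; let go too early, it rises only to 0.004 m and grips the shuttle from below.
- right_button (a joint): the same for the -y green button.
- shuttle (a joint): how far the shuttle has come out: 0 to 0.07 m (fully out). Aluminium plate 124 x 88 x 6 mm with an orange lip, sliding along the station's own +x, its top 36 mm above the bench. A slow spring drives it out in 2 to 3 s, but only while both green buttons are down; if a button comes up on the way the shuttle stops, and at about 0.066 m it is past the catches.
- shuttle_seat (a point): point on the shuttle's top face at the centre of the post (14 mm across, 14 mm tall) that locates the bushing; moves with the shuttle. At the start it is 30 mm from the station's centre towards its mouth.
- bushing_mid (a point): centre of the brass bushing (30 mm outside, 20 mm bore, 28 mm tall) that stands loose over the shuttle's post and rides out with it; when seated it is 14 mm above the shuttle seat.
- stop_button_top (a point): centre of the top face of the red stop button on the station (32 mm across, top 96 mm above the bench, in the station's frame at x -45, y +72 mm).
- stop_button (a joint): how far the red stop button is pushed: 0 up, 0.008 m down.
- jog_box: grey box 100 x 140 x 80 mm fixed to the bench, belonging to another machine, with two yellow buttons of the same size and spacing as the green ones; origin at the centre of its underside.
- jog_left (a joint): travel of one yellow button, 0 up to 0.008 m down.
- jog_right (a joint): travel of the other yellow button, 0 up to 0.008 m down.
- jar: amber glass jar with steel lid, 60 mm across, 85 mm tall, loose bystander; origin at the centre of its underside
- can: blue-labelled metal can, 60 mm across, 110 mm tall, loose bystander; origin at the centre of its underside
- screwdriver: screwdriver lying on the bench, loose bystander; origin on its handle's axis
- wrench: steel wrench lying on the bench, loose bystander; origin on its handle's axis
- carton: red box 90 x 60 x 50 mm, loose bystander; origin at the centre of its underside
- bin: open green parts bin 120 x 160 x 70 mm, loose bystander; origin at the centre of its underside
- spare_bushing: loose steel bushing, 36 mm across, 30 mm tall, standing on the bench, loose bystander; origin at the centre of its underside

How it is judged (in metres and radians):
On the way, in this order (a step that is already met when the one before it is completed fails the run):
1. both green buttons are pressed down together (more than 4.5 mm each), with the fingers on both (value of joint each of left_button, right_button above 0.0045 m and contact force between the fingers and left_button above 0.3 N and contact force between the fingers and right_button above 0.3 N), for 0.2 s.
2. the shuttle is all the way out (more than 66 mm) while both buttons are still held down (value of joint shuttle above 0.066 m and value of joint each of left_button, right_button above 0.0045 m).
At the end, for the whole second after the job is handed in: the shuttle is fully out (beyond 68 of 70 mm), both green buttons are up again (within 1.5 mm), and the brass bushing still stands upright on the shuttle's post (its centre within 20 mm of the seat point) (value of joint shuttle above 0.068 m and value of joint each of left_button, right_button below 0.0015 m and distance between bushing_mid and shuttle_seat below 0.02 m and angle between bushing_mid's own z axis and vertical below 0.15 rad); the robot touches nothing.
It fails at once if a green button is let up (under 4.5 mm) while the shuttle is on its way out (between 5 and 65 mm) (value of joint shuttle between 0.005 and 0.065 m and value of joint any of left_button, right_button below 0.0045 m).
It fails at once if one green button is pressed by itself (over 6 mm while the other is still up, under 0.5 mm) ((value of joint left_button above 0.006 m and value of joint right_button below 0.0005 m and value of joint shuttle below 0.005 m) or (value of joint right_button above 0.006 m and value of joint left_button below 0.0005 m and value of joint shuttle below 0.005 m)).
It fails at once if the red stop button or a yellow button is pressed (over 3 mm) (value of joint any of stop_button, jog_left, jog_right above 0.003 m).
It fails at once if the robot touches the shuttle or the bushing (over 1 N), or the bushing is lifted off its post (centre more than 24 mm above the seat) (contact force between any of the fingers, the arm and shuttle above 1 N or contact force between any of the fingers, the arm and bushing above 1 N or z of bushing_mid in the frame of shuttle_seat above 0.024 m).
It fails at once if a bystander is moved by more than 20 mm (distance of any of jar, can, screwdriver, wrench, carton, bin, spare_bushing from where it was at the start of the episode above 0.02 m).
It also fails if it takes over 35 s, if anything falls off the work surface, if the arm or the gripper's body presses on something with over 40 N, if the wrist force passes 120 N, or if a joint passes its speed limit or range.

ROBOT

A 6-joint arm with a two-finger parallel gripper is mounted at the origin on the work surface. World frame = base frame: x ahead of the robot, y to its left, z up, the work surface at z = 0. Lengths are in m, angles in degrees, forces in N, time in s.
With the tool pointing down it reaches from about 0.15 to 0.775 m from the base axis. Payload 6.1 kg.
Tool frame: the origin (TCP) lies at the very end of the fingers, on their centre line; the grasp point (between the pads) lies 19 mm behind it; x points along the fingers, y is the direction in which the jaws open and shut, and the axes are right-handed (so a half turn about x gives the same grasp; the last joint's range is limited). The gripper opens to 85 mm and grips with 20 to 120 N. Pads are 22 mm wide; open, the fingers measure 114 mm over their backs; the gripper's body (76 mm by 85 mm) begins 54 mm behind the grasp point. The pads swing forward as they close: fully open they stand 13 mm farther back than shut.
Start: joints at [-76.948, 7.208, -2.269, 80.523, 0, 90], TCP at [0.119, -0.511, 0.197] pointing down, gripper open.
Joint ranges: [-155.77, 155.77], [-54.66, 111.73], [-72.52, 77.12], [-102.08, 115.82], [-83.92, 84.16], [-180, 180]. Speed limits (degrees/s): [136.94, 136.94, 172.46, 180, 180, 180].

INTERFACE

Orientations are given as [roll, pitch, yaw] about the fixed x, y, z axes, in that order (R = Rz(yaw) Ry(pitch) Rx(roll)).
In Python, from workcell import r gives the robot as it stands. Calls block until the motion is done:
- r.movep(position, orientation): joint-space move of the TCP to a pose.
- r.movel(position, rotation=None, rate=0.15): straight line of the TCP; rotation=None keeps the orientation; rate is the mean speed in m/s.
- r.movej(angles): joint-space move.
- r.gripper_to(opening): finger opening in m; the grip force is fixed at half the most; returns when the fingers have stopped.
- r.pause(seconds).
- r.inverse_kinematics(position, orientation): joint angles nearest the present ones, or None.
- r.read_state(): the state.
- r.read_camera(name): name is "scene" or "top" or "wrist"; returns a dict with "pixels" (384x512x3 uint8, red, green, blue), "intrinsics" (3x3 intrinsics, pixels), "k1" (the pictures are not rectified: a ray, as slopes to the right and down, at radius r is drawn at 1 + k1 r^2 times it, then the intrinsics apply), "camera_from_world" (4x4, takes a point from world to camera coordinates). Camera axes: x right, y up, looking along -z (the intrinsics and any distortion apply to the point x, -y, -z); pixel columns grow to the right and rows downward; lengths in m; the calibration is good to about 2 mm. A picture is of the moment at which its call begins. There is no depth.
A pose or a line that the arm cannot do raises r.PlanningError and nothing moves.
- r.finish_job(): hands the job in, once; it reports no verdict.
Trained networks look in the newest picture that a camera, given by its name, has taken for a name from the list of things; names that differ only in an ending like _2 or _b are one class to them, and where a whole thing is asked for, a point or a joint stands for the part that bears it (a point fixed in the world has none). Each returns a list of dicts, best first, with "score" (0 to 1); they miss things now and then, are a little off and sometimes report something else, mostly with a low value. They report only what shows in the picture. A call takes as long as a camera call.
- r.masks_of(target, camera): "region" (384x512 bool, what is visible of it) and "point" ([column, row] in pixels, amid what is visible of it).
- r.landmark_of(target, camera): "point" ([column, row] in pixels: a listed point, or the origin of a listed thing).
The state is a dict: "clock": time; "qpos": joint angles; "joint_velocities": joint speeds; "effort": joint torques, N m; "tool_pos": TCP position; "orientation": TCP orientation; "contact_force": force on the tool from outside, world axes, zero at the start; "moment": the same for the moment, N m; "opening": finger opening in m.
Only numpy, scipy, OpenCV 4.12 (cv2) and the standard library are available. Lean on these libraries where they do the work, as an engineer would, in place of code of your own. Each camera call takes 0.05 s, during which the arm holds its last target. There are 200 camera calls.

## Working session

There is one attempt and no reset: what is moved stays moved. The work goes in short steps, each a Python script; the robot and the scene stay as the last script left them, time stands still between calls to the robot, and variables do not carry over. Pictures are saved under pics/ and viewed, about 8 in all and at most 12, crops included, and the job is handed in when it is done.

```bash
mkdir -p pics
cat > h.py <<'E'
import numpy as np, cv2
from workcell import r
def ray(c,p):
    K=np.array(c["intrinsics"],float); k1=c["k1"]
    u=cv2.undistortPoints(np.array([[p]],float),K,np.array([k1,0,0,0.]))[0,0]
    T=np.array(c["camera_from_world"]); R=T[:3,:3]
    return -R.T@T[:3,3], R.T@np.array([u[0],-u[1],-1.])
def at_z(c,p,z):
    o,d=ray(c,p); return o+d*(z-o[2])/d[2]
def proj(c,X):
    T=np.array(c["camera_from_world"]); q=T[:3,:3]@np.array(X)+T[:3,3]
    x,y=q[0]/-q[2],-q[1]/-q[2]; f=1+c["k1"]*(x*x+y*y); K=np.array(c["intrinsics"])
    return K[0,0]*x*f+K[0,2],K[1,1]*y*f+K[1,2]
def save(c,n): cv2.imwrite("pics/"+n,cv2.cvtColor(c["pixels"],cv2.COLOR_RGB2BGR))
E
python3 - <<'E'
from h import *
Z=dict(left_button_top=.1,right_button_top=.1,stop_button_top=.096,station=0,jog_box=0,jar=0,can=0,carton=0,bin=0,bushing_mid=.05,spare_bushing=0)
for cam in("top","scene"):
    c=r.read_camera(cam); save(c,cam+"0.png")
    for n,z in Z.items():
        for d in r.landmark_of(n,cam)[:2]: print(cam,n,round(d["score"],2),np.round(d["point"],1),np.round(at_z(c,d["point"],z),4))
s=r.read_state();print(s["clock"],s["tool_pos"],s["orientation"],s["opening"])
E
```

```text
top right_button_top 0.48 [202.1 181. ] [0.5378 0.1415 0.1   ]
top stop_button_top 0.66 [171.2 205.7] [0.4697 0.2283 0.096 ]
top jog_box 0.86 [308.1 165.8] [ 0.5985 -0.1689  0.    ]
top jar 0.75 [205.4 179.1] [0.5616 0.143  0.    ]
top jar 0.61 [257.1 113.6] [ 0.7664 -0.016   0.    ]
top can 0.78 [388.4 213.7] [ 0.4474 -0.4104  0.    ]
top carton 0.8 [105.5 167.5] [0.6026 0.4543 0.    ]
top bin 0.66 [405.9 161.3] [ 0.6099 -0.4772  0.    ]
top bin 0.46 [200.1 189.3] [0.5306 0.1589 0.    ]
top spare_bushing 0.51 [257.4 220.2] [ 0.4351 -0.0122  0.    ]
top spare_bushing 0.44 [386.9 211. ] [ 0.4557 -0.4061  0.    ]
scene left_button_top 0.58 [316.5 208.2] [0.5393 0.187  0.1   ]
scene right_button_top 0.41 [300.  201.5] [0.5318 0.139  0.1   ]
scene stop_button_top 0.58 [335.8 197.3] [0.4741 0.2235 0.096 ]
scene station 0.83 [308.6 232.1] [0.5399 0.1751 0.    ]
scene jar 0.77 [213.4 268.9] [ 0.7564 -0.0144  0.    ]
scene can 0.76 [155.5 165.6] [ 0.4529 -0.4116  0.    ]
scene carton 0.87 [404.7 282.9] [0.6087 0.4471 0.    ]
scene bin 0.62 [316.3 207.5] [ 0.436   0.1678 -0.    ]
scene bin 0.6 [109.8 186.3] [ 0.6049 -0.4891  0.    ]
scene spare_bushing 0.72 [267.8 190.5] [0.4215 0.0029 0.    ]
scene spare_bushing 0.16 [114.2 188.9] [ 0.6094 -0.4664  0.    ]
1.2 [ 0.11856049 -0.51140961  0.19709443] [-93.80933026  89.99851653  99.24586695] 0.08521796622845251
```

Run:
```python
import cv2
a=cv2.imread("pics/top0.png")[120:270,110:310]; cv2.imwrite("pics/topc.png",cv2.resize(a,None,fx=4,fy=4,interpolation=2))
a=cv2.imread("pics/scene0.png"); cv2.imwrite("pics/scenec.png",cv2.resize(a,(800,600),interpolation=2))
```

```text
(no output)
```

View pics/topc.png

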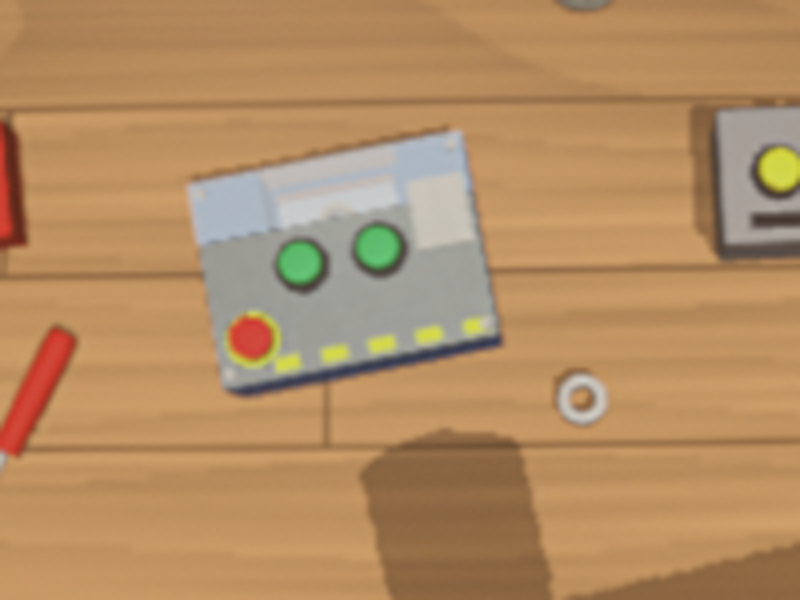

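View pics/scenec.png

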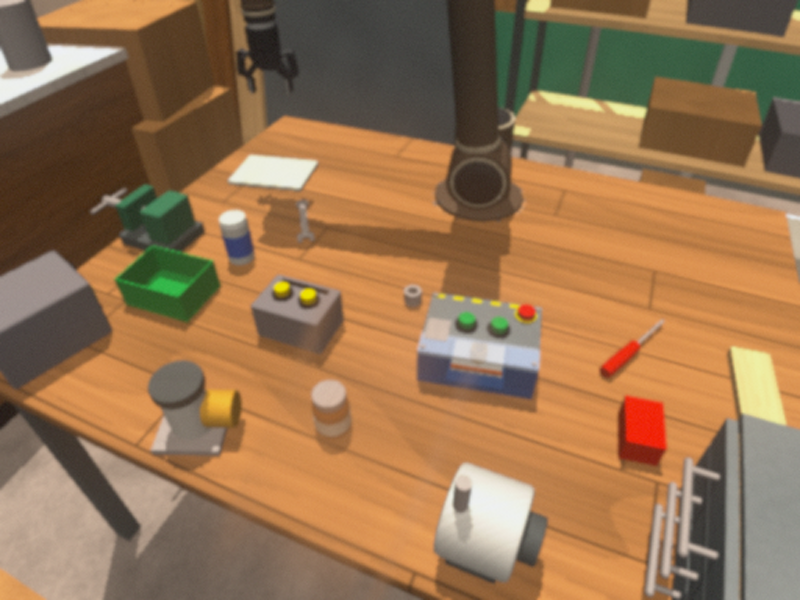

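The top picture shows the station turned a little. The green caps are at about (185.5, 185.8) and (204.8, 181.8), and red is at (172.8, 204.5). I'll fix the caps by colour blob in both cameras, then hover and check with the wrist camera.

```bash
cat >> h.py <<'E'
def blobs(c,near=None,rad=60,z=.1):
    h=cv2.cvtColor(c["pixels"],cv2.COLOR_RGB2HSV)
    m=((h[...,0]>50)&(h[...,0]<80)&(h[...,1]>110)&(h[...,2]>50)).astype(np.uint8)
    n,_,st,ce=cv2.connectedComponentsWithStats(m)
    return [(ce[i],st[i,4],at_z(c,ce[i],z)) for i in range(1,n) if st[i,4]>25 and (near is None or np.hypot(*(ce[i]-near))<rad)]
def report(bl):
    for p,a,X in bl: print(np.round(p,1),a,np.round(X,4))
    if len(bl)==2:
        A,B=sorted([b[2] for b in bl],key=lambda X:-X[1]); d=A-B
        m=(A+B)/2; yaw=np.degrees(np.arctan2(-d[0],d[1]))
        print("mid",np.round(m,4),"dist",np.linalg.norm(d),"yaw",yaw); return m,yaw
E
python3 - <<'E'
from h import *
c=r.read_camera("top"); m,yaw=report(blobs(c,(195,184),30))
c2=r.read_camera("scene"); report(blobs(c2,(308,205),30))
s=r.read_state(); p=s["tool_pos"]
print(r.inverse_kinematics([m[0],m[1],.25],[0,90,yaw]),r.inverse_kinematics([m[0],m[1],.25],[0,90,yaw+180]))
r.movel([p[0],p[1],.28])
r.movep([m[0],m[1],.27],[0,90,yaw])
r.gripper_to(.042)
c=r.read_camera("wrist"); save(c,"w0.png"); report(blobs(c))
for n,z in dict(left_button_top=.1,right_button_top=.1,stop_button_top=.096).items():
    for d in r.landmark_of(n,"wrist")[:2]: print(n,d["score"],d["point"],at_z(c,d["point"],z))
s=r.read_state();print(s["clock"],s["tool_pos"],s["orientation"],s["opening"],s["contact_force"])
E
```

```text
[204.1 181.4] 81 [0.5366 0.1359 0.1   ]
[184.5 185.2] 81 [0.5266 0.1907 0.1   ]
mid [0.5316 0.1633 0.1   ] dist 0.055713801298120785 yaw 10.368214517916925
[298.2 203.8] 63 [0.542  0.1373 0.1   ]
[319.5 207.2] 64 [0.5327 0.1933 0.1   ]
mid [0.5374 0.1653 0.1   ] dist 0.05674650184739512 yaw 9.504155624584014
[17.07932738 11.0878303   8.96339804 87.87556774  0.          6.71111286] [  17.07932738   11.0878303     8.96339804   87.87556774    0.
 -173.28888714]
[233.3 168.3] 398 [0.5375 0.137  0.1   ]
[276.6 168.3] 377 [0.5275 0.1915 0.1   ]
mid [0.5325 0.1643 0.1   ] dist 0.05540082595033343 yaw 10.365743019907368
left_button_top 0.63 [277.5, 170.1] [0.52967614 0.19309482 0.1       ]
right_button_top 0.85 [233.6, 170.3] [0.54001982 0.13779879 0.1       ]
stop_button_top 0.9 [311.5, 129.2] [0.47193796 0.22483816 0.096     ]
stop_button_top 0.63 [276.7, 168.8] [0.52891271 0.19222125 0.096     ]
5.4833 [0.53164063 0.16339579 0.2699979 ] [74.78258375 89.99736023 85.15334637] 0.04218539575620728 [-0.30247084  0.23386689 -0.12756634]
```

View pics/w0.png

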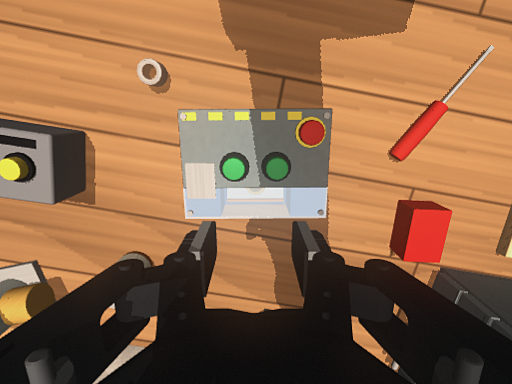

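The wrist view agrees: caps at (233, 168) and (277, 168), 55.4 mm apart, yaw 10.4°. The red button falls where the station frame predicts it, about (0.474, 0.226). I'll descend until I feel contact, then press about 7 mm in one stroke.

Run:
```python
from h import *
x,y=.533,.1643; yaw=10.2
r.gripper_to(.048)
r.movel([x,y,.15],[0,90,yaw],rate=.15)
r.movel([x,y,.114],rate=.08)
r.pause(.1); f0=r.read_state()["contact_force"][2]
z=.114
while z>.088:
    z-=.001; r.movel([x,y,z],rate=.02); r.pause(.03)
    f=r.read_state()["contact_force"][2]-f0
    if f>1: break
print("contact z",z,"f",f,r.read_state()["clock"])
z-=.0065; r.movel([x,y,z],rate=.04); r.pause(.05)
for i in range(6):
    s=r.read_state(); f=s["contact_force"][2]-f0; print(round(z,4),round(s["tool_pos"][2],4),round(f,2),s["clock"])
    if f>13: break
    z-=.0007; r.movel([x,y,z],rate=.02); r.pause(.05)
s=r.read_state();print(s["clock"],s["tool_pos"],s["opening"],s["contact_force"],s["moment"])
c=r.read_camera("wrist"); save(c,"w1.png")
```

```text
contact z 0.109 f 1.2689803161068287 8.7833
0.1025 0.1022 0.56 9.1417
0.1018 0.1019 0.89 9.4417
0.1011 0.1011 -0.67 9.7417
0.1004 0.1004 0.62 10.0417
0.0997 0.0997 1.11 10.3417
0.099 0.099 -1.03 10.6417
10.9417 [0.53296227 0.16430075 0.09825647] 0.04813454159908638 [-0.12042847  0.21014865  0.04462706] [ 0.00912971 -0.00244367 -0.02730829]
```

View pics/w1.png

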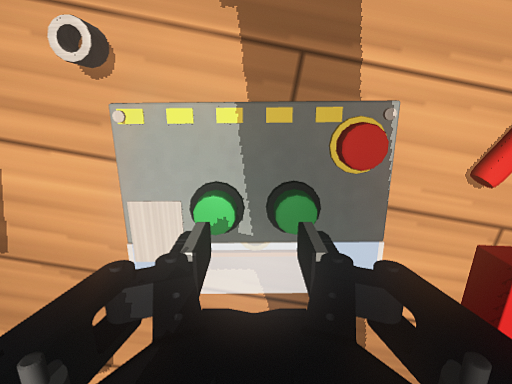

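```bash
python3 - <<'E'
from h import *
c=r.read_camera("wrist"); s=r.read_state(); print(s["clock"])
R=cv2.Rodrigues(np.array([0,0,np.radians(10.2)]))[0]
m=np.array([.533,.1643,0])
print("caps",[np.round(proj(c,m+R@[0,q,.1])) for q in(-.028,.028)])
for z in(.098,.103,.108):
  for w in (.024,.031,.0385): print(z,w,[np.round(proj(c,m+R@[dx,q,z])) for dx in(-.011,.011) for q in(-w,w)])
report(blobs(c))
E
python3 - <<'E'
import cv2
a=cv2.imread("pics/w1.png")[170:290,160:360]; cv2.imwrite("pics/w1c.png",cv2.resize(a,None,fx=4,fy=4,interpolation=2))
E
```

```text
11.0417
caps [array([213., 215.]), array([296., 215.])]
0.098 0.024 [array([219., 199.]), array([291., 199.]), array([220., 229.]), array([289., 229.])]
0.098 0.031 [array([209., 199.]), array([301., 199.]), array([210., 229.]), array([300., 229.])]
0.098 0.0385 [array([198., 199.]), array([312., 199.]), array([199., 229.]), array([310., 229.])]
0.103 0.024 [array([218., 201.]), array([292., 201.]), array([219., 232.]), array([290., 232.])]
0.103 0.031 [array([208., 201.]), array([302., 201.]), array([209., 232.]), array([301., 232.])]
0.103 0.0385 [array([196., 201.]), array([314., 201.]), array([198., 232.]), array([312., 232.])]
0.108 0.024 [array([217., 204.]), array([293., 204.]), array([218., 236.]), array([291., 235.])]
0.108 0.031 [array([206., 204.]), array([304., 204.]), array([208., 236.]), array([302., 235.])]
0.108 0.0385 [array([194., 204.]), array([315., 204.]), array([196., 236.]), array([313., 235.])]
[215.5 211. ] 1351 [0.5345 0.1377 0.1   ]
[294.3 210.2] 1345 [0.5246 0.1897 0.1   ]
mid [0.5296 0.1637 0.1   ] dist 0.05297246458130395 yaw 10.795328164618278
```

View pics/w1c.png

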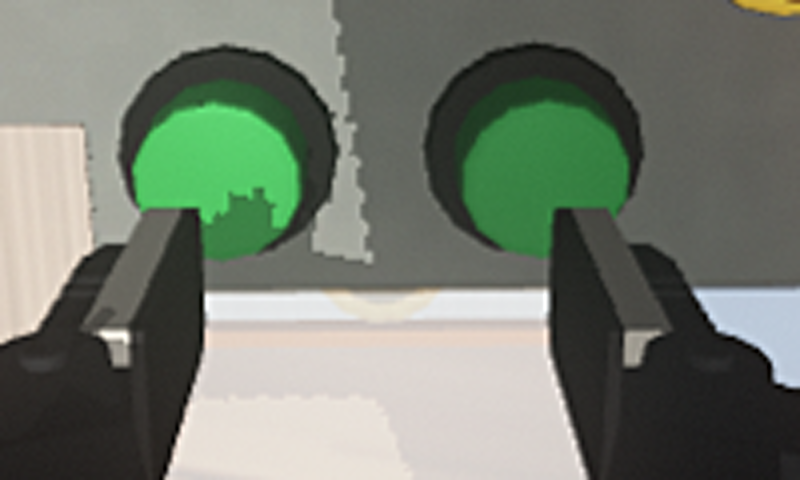

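Run:
```python
from h import *
from scipy.optimize import least_squares
c=r.read_camera("wrist"); s=r.read_state()
R=cv2.Rodrigues(np.array([0,0,np.radians(10.2)]))[0]
m=np.array([*s["tool_pos"][:2],0])
obs=np.array([[209.5,222.5],[298.3,222.5],[211,257.5],[297.3,257.5]])
def P(v):
    z,w,x0,h=v; return np.array([proj(c,m+R@[x0+dx,q,z]) for dx in(-h,h) for q in(-w,w)])
for free in (False,True):
    f=(lambda v:(P(v)-obs).ravel()) if free else (lambda v:(P([v[0],v[1],v[2],.011])-obs).ravel())
    q=least_squares(f,[.105,.024,0,.011],x_scale=.01); print(np.round(q.x,4),q.cost)
print("w=24,h=11,x0=0:",least_squares(lambda v:(P([v[0],.024,0,.011])-obs).ravel(),[.105],x_scale=.01))
o,_=ray(c,[256,192]);print("cam",o,s["tool_pos"],s["clock"])
```

```text
[0.1288 0.0253 0.0044 0.011 ] 2.2771186502285565
[-0.5838  0.1491  0.3501  0.0651] 0.0885664016531405
w=24,h=11,x0=0:      message: `xtol` termination condition is satisfied.
     success: True
      status: 3
         fun: [ 6.475e-01 -1.299e+00  1.877e+00 -1.347e+00  8.188e-01
                7.750e-01  1.142e+00  7.301e-01]
           x: [ 1.376e-01]
        cost: 5.276639303575691
         jac: [[-2.869e+02]
               [ 7.073e+02]
               [ 3.056e+02]
               [ 7.070e+02]
               [-2.654e+02]
               [ 9.152e+02]
               [ 2.830e+02]
               [ 9.150e+02]]
        grad: [ 5.215e-04]
  optimality: 0.0005215027132642138
 active_mask: [ 0.000e+00]
        nfev: 6
        njev: 5
cam [0.46789156 0.15185136 0.27449674] [0.53299789 0.16430413 0.09831746] 11.0917
```

```bash
cat >> h.py <<'E'
def fz(n=4):
    v=[]
    for _ in range(n): r.pause(.02); v.append(r.read_state()["contact_force"][2])
    return np.mean(v)
E
python3 - <<'E'
from h import *
x,y=.533,.1643
f0=fz(6); z=r.read_state()["tool_pos"][2]
while z>.084:
    z-=.0015; r.movel([x,y,z],rate=.03); f=fz()-f0; print(round(z,4),round(f,2),end="; ")
    if f>1.4:
        f=fz()-f0; print("again",round(f,2))
        if f>1.4: break
c=r.read_camera("wrist"); save(c,"w2.png"); s=r.read_state(); print(s["clock"],f0,s["opening"])
a=cv2.imread("pics/w2.png")[150:300,150:350]; cv2.imwrite("pics/w2c.png",cv2.resize(a,None,fx=4,fy=4,interpolation=2))
E
```

```text
0.0968 0.13; 0.0953 0.05; 0.0938 -0.19; 0.0923 0.36; 0.0908 0.32; 0.0893 0.3; 0.0878 -0.51; 0.0863 0.48; 0.0848 0.26; 0.0833 -0.34; 14.4083 -0.019559493028637947 0.047712198217406625
```

View pics/w2c.png

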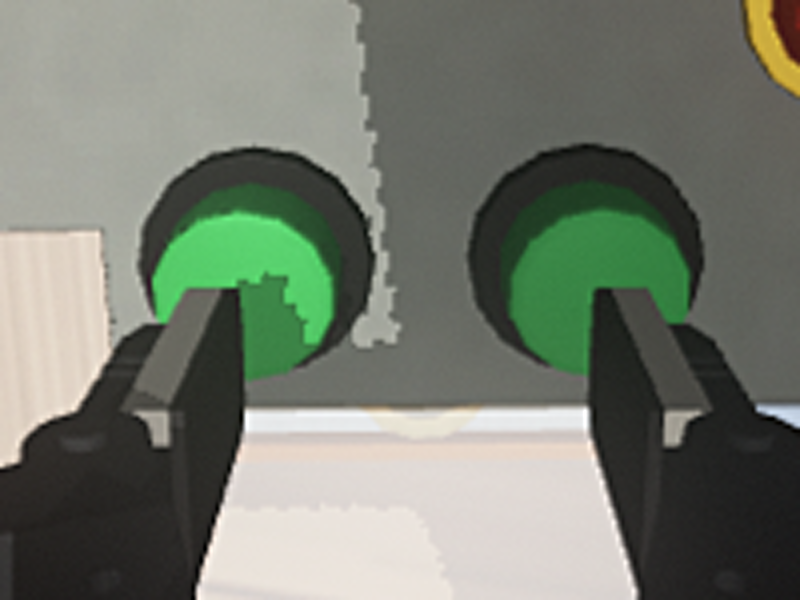

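The tips are still above the caps: the pad gap scales to about 1.84 px/mm, against 1.6 for the caps, so contact should come roughly 20 mm lower. I'll keep going down with the force check on, and stroke when contact is confirmed.

Run:
```python
from h import *
x,y=.533,.1643
f0=fz(6); z=r.read_state()["tool_pos"][2]; hit=False
while z>.054:
    z-=.002 if z>.071 else .0012; r.movel([x,y,z],rate=.05); f=fz(3)-f0; print(round(z,4),round(f,2),end="; ")
    if f>1.5:
        f=fz()-f0; print("again",round(f,2))
        if f>1.5: hit=True; break
if hit:
    z-=.005; r.movel([x,y,z],rate=.05)
    for i in range(6):
        f=fz(2)-f0; s=r.read_state(); print(round(z,4),round(s["tool_pos"][2],4),round(f,2),s["clock"])
        if f>12: break
        z-=.0007; r.movel([x,y,z],rate=.03)
c=r.read_camera("wrist"); save(c,"w3.png"); s=r.read_state(); print(s["clock"],s["opening"],s["contact_force"],s["moment"])
c2=r.read_camera("scene"); save(c2,"s3.png")
a=cv2.imread("pics/w3.png")[140:340,120:400]; b=cv2.imread("pics/s3.png")[130:280,230:390]
a=cv2.resize(a,(560,400));b=cv2.resize(b,(427,400))
cv2.imwrite("pics/c3.png",cv2.resize(np.hstack([a,b]),(800,324)))
```

```text
0.0813 -0.04; 0.0793 -0.05; 0.0773 0.22; 0.0753 0.11; 0.0733 0.29; 0.0713 -0.25; 0.0693 0.08; 0.0681 -0.37; 0.0669 -0.04; 0.0657 0.0; 0.0645 -0.03; 0.0633 -0.08; 0.0621 0.96; 0.0609 2.49; again 2.17
0.0559 0.0563 4.57 19.0583
0.0552 0.0558 5.18 19.3417
0.0545 0.0552 5.97 19.625
0.0538 0.0551 9.67 19.9083
0.0531 0.055 14.09 20.1917
20.2417 0.048074305653645184 [-4.2056884  -0.74400121 14.97084745] [-0.27788362  0.84841382 -0.0127515 ]
```

View pics/c3.png

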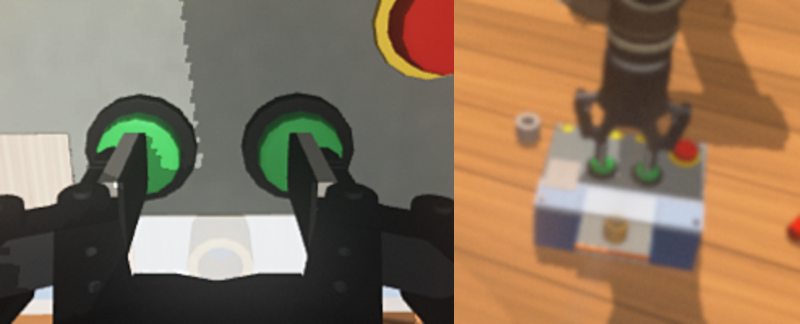

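The fingertips are centred on the caps, both are bottomed (about 14 N), and the shuttle is coming out. I'll hold and check the bushing position before letting go.

Run:
```python
from h import *
R=cv2.Rodrigues(np.array([0,0,np.radians(10.2)]))[0]; m=np.array([.533,.1643,0])
r.pause(2.2)
for k in range(2):
    for cam in("scene","top"):
        c=r.read_camera(cam); save(c,f"{cam}4.png")
        for n,z in(("bushing_mid",.05),("shuttle_seat",.036)):
            for d in r.landmark_of(n,cam)[:1]: print(cam,n,round(d["score"],2),np.round(R.T@(at_z(c,d["point"],z)-m),4))
    r.pause(.3)
s=r.read_state(); print(s["clock"],s["contact_force"])
a=cv2.imread("pics/scene4.png")[150:270,240:400]; b=cv2.imread("pics/top4.png")[130:230,140:260]
cv2.imwrite("pics/c4.png",np.hstack([cv2.resize(a,(440,330)),cv2.resize(b,(360,330))]))
```

```text
scene bushing_mid 0.69 [ 0.0959 -0.001   0.05  ]
scene shuttle_seat 0.91 [ 0.1031 -0.0039  0.036 ]
top shuttle_seat 0.5 [0.1002 0.0027 0.036 ]
scene bushing_mid 0.69 [ 0.1014 -0.0075  0.05  ]
scene shuttle_seat 0.74 [-0.062   0.0201  0.036 ]
top shuttle_seat 0.48 [-0.0078 -0.0162  0.036 ]
23.6917 [-4.40781578 -0.74183994 14.01196863]
```

View pics/c4.png

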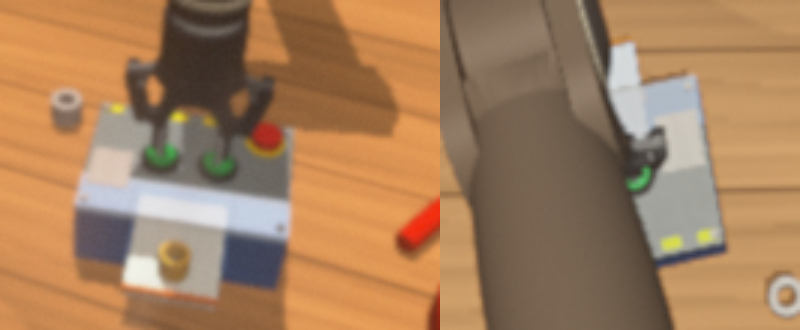

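The seat and bushing read about 100 mm from the station's centre, where 100 is fully out, and held steady over the last pictures. I'll let both up straight and check.

Run:
```python
from h import *
R=cv2.Rodrigues(np.array([0,0,np.radians(10.2)]))[0]; m=np.array([.533,.1643,0])
r.pause(.5)
r.movel([.533,.1643,.085],rate=.05)
r.movel([.533,.1643,.20],rate=.15)
r.pause(.3)
for cam in("wrist","scene"):
    c=r.read_camera(cam); save(c,cam+"5.png"); report(blobs(c,None if cam=="wrist" else (308,205),300 if cam=="wrist" else 30))
    for n,z in(("bushing_mid",.05),("shuttle_seat",.036)):
        for d in r.landmark_of(n,cam)[:1]: print(cam,n,round(d["score"],2),np.round(R.T@(at_z(c,d["point"],z)-m),4))
s=r.read_state(); print(s["clock"],s["contact_force"],s["tool_pos"])
a=cv2.imread("pics/scene5.png")[150:270,240:400]; b=cv2.imread("pics/wrist5.png")
cv2.imwrite("pics/c5.png",np.hstack([cv2.resize(a,(400,300)),cv2.resize(b,(400,300))]))
```

```text
[227.5 180.4] 601 [0.5375 0.1369 0.1   ]
[281.4 180. ] 583 [0.5273 0.1914 0.1   ]
mid [0.5324 0.1641 0.1   ] dist 0.05547037825269079 yaw 10.64291278256317
wrist bushing_mid 0.7 [ 0.101  -0.0034  0.05  ]
wrist shuttle_seat 0.69 [0.1024 0.0003 0.036 ]
[298.4 204. ] 67 [0.5425 0.1381 0.1   ]
[320.  207.1] 48 [0.5318 0.1944 0.1   ]
mid [0.5372 0.1663 0.1   ] dist 0.057295927712762866 yaw 10.763745135710243
scene bushing_mid 0.62 [ 0.0957 -0.0075  0.05  ]
scene shuttle_seat 0.91 [ 0.1022 -0.0027  0.036 ]
26.5 [-0.17617466  0.12756893 -0.35676124] [0.53299975 0.16430613 0.19997406]
```

View pics/c5.png

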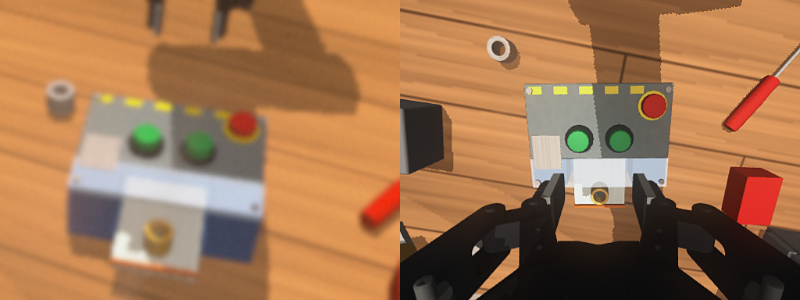

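The buttons are up again (the caps read as before at 100 mm height), the shuttle is out, the bushing is upright, the arm is clear and the clock is at 26.5 s.

```bash
python3 -c "
from workcell import r
r.finish_job(); print(r.read_state()['clock'])"
```

```text
the job is handed in; nothing more can be done
the job is handed in; nothing more can be done
```

I pressed both green buttons together, one fingertip on each, and held them fully down (about 14 N in total) from 19 s to about 24 s on the robot's clock. Then I lifted straight up and handed the job in shortly after 26.5 s.

**Last checks:**
- **Shuttle:** its seat measured 102 mm from the station's centre, where 100 mm is fully out. That is good to a few millimetres, so it does not by itself prove the last 2 mm.
- **Bushing:** it stands upright on the post in the pictures, at 96 to 101 mm.
- **Green buttons:** both caps appear back up, at the same place as before the press. I judged this from the images, since joint travel can't be read.
- **Arm:** it is clear, with no contact force beyond noise. The red button and nearby items looked unchanged, but I did not re-measure every bystander.

**What disagreed:**
- **First contact:** a single noisy force reading triggered a stroke that ended in free air above the caps, so nothing was touched. I averaged the force readings after that.
- **Fingertip height:** the fingertips met the caps with the TCP about 38 mm lower than its stated position at the finger ends would give. The wrist pictures showed the same, so I relied on force and image.
- **Camera positions:** the scene camera placed the caps about 5 mm further in x than the top and wrist cameras. I used the latter two, which agreed within 1 to 2 mm.
- **Network detections:** while the arm blocked the view, two of the shuttle-seat detections were clearly wrong and I ignored them.

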